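# Test the roaster's safety switch and close its guard

## Task

Do the safety-switch check on the roaster's sloping console: press the round test button until the lever drops forward, then lift the lever all the way back up so that it stays there. Then lower the clear guard cover gently, without letting it slam, until it lies shut on its stop posts; leave the console closed and the other things on the bench where they are.

Things in the scene. Friction and masses are not known exactly. Their poses are not given: they have to be found in the camera images.
- console: grey wedge-shaped console fixed on the bench, 173 mm deep (x), 280 wide (y). Origin: centre of its underside; x runs level from its low front to its high back, z up. Its face slopes 30 degrees, from 20 mm high in front (x -87) to 120 mm at the back (x +87). 71 mm stop posts (14 thick) stand square to the face at its front corners (y +-132), hinge brackets at the back. White dial and plate: dummies
- button_top (a point): middle of the top of the round black test button (38 mm across, 19 mm off the sloping face, in a flat steel collar; console y +60 mm). Its z axis points square out of the face, 30 degrees from vertical towards the console's front. About 5 N pushes it fully in
- button (a joint): travel of the test button into the face: 0 out, 0.009 m fully in; it springs back by itself. The lever trips at about 5 mm, so press it fully in; the lever will not stay up while the button is held in
- lever_pivot (a point): axis of the lever (parallel to the console's y axis), 12 mm under the sloping face, console y -50 mm
- lever_grip (a point): grip point on the middle line of the black lever, 68 mm from its axis. The lever is a bar 16 mm thick (along console y), 20 mm wide, reaching 89 mm from its axis, with a rounded end. This point's z axis runs along the lever away from the axis, y along the axis
- lever (a joint): angle of the lever: 0 fully up (leaning 10 degrees past upright towards the console's back, where its weight keeps it), growing as it drops forward (towards console -x) to 1.40 rad on its lower stop. Upright at 0.17; below that it falls into the up position by itself
- cover_hinge (a point): middle of the hinge line of the clear guard cover, along the console's back, 75 mm off the sloping face, parallel to the console's y axis
- cover_grip (a point): grip point in the cover's black fin, 165 mm from the hinge line, 34 mm off the plate's mid-plane (fin top 46). The cover is a clear plate 200 long, 280 wide, 5 thick with an aluminium edge strip; the fin stands on its outer side, 14 mm thick (console y), 50 long. Its x axis runs along the plate to the hinge, z square out of the plate; at joint 0, z is 30 degrees from vertical
- cover (a joint): angle of the cover: 0 shut, parallel to the sloping face, on its posts; grows as it opens, up to 1.50 rad. It starts open, overhanging the button and lever at 50 to 56 degrees above level. A stiff hinge holds it there, but lowered below about 1.2 rad it falls by itself if not held
- mug: white mug 80 mm across, 95 mm high; origin: centre of underside. A bystander
- tin: aluminium can 86 mm across, 130 mm high; origin: centre of underside. A bystander
- tray: flat open aluminium sample tray 170 x 110 x 30 mm; origin: centre of underside. A bystander
- jar: amber glass jar 80 mm across, 110 mm high; origin: centre of underside. A bystander
- brush: wooden brush lying flat. A bystander

How it is judged:
By the outcome, as a careful person would: the job done as asked, in the order asked, and still so for the second after the job is handed in, with the robot touching nothing.
It also fails if it takes over 72 s, if anything falls off the work surface, if the arm or the gripper's body presses on something with over 40 N, if the wrist force passes 120 N, or if a joint passes its speed limit or range.

## Robot

A 6-joint arm with a two-finger parallel gripper is mounted at the origin on the work surface. World frame = base frame: x ahead of the robot, y to its left, z up, the work surface at z = 0. Lengths are in m, angles in degrees, forces in N, time in s.
With the tool pointing down it reaches from about 0.3 to 0.775 m from the base axis. Payload 14.6 kg.
Tool frame: the origin (TCP) lies on the centre line of the jaws, within the pads' length; the fingertips stand 17 mm ahead of it and the grasp point (between the pads) lies 2 mm behind it; z points along the fingers, y is the line along which they close (so a half turn about z gives the same grasp; the last joint's range is limited). The gripper opens to 94 mm and grips with 3 to 60 N. Pads are 16 mm wide; open, the fingers measure 119 mm over their backs; the gripper's body (75 mm by 177 mm) begins 78 mm behind the grasp point.
Start: joints at [72.846, 17.183, 87.147, -0, 75.671, -3.816], TCP at [0.127, 0.535, 0.222] pointing down, gripper open.
Joint ranges: [-173.82, 173.82], [-45.26, 126.66], [13.44, 144.39], [-59.66, 239.66], [0, 175.72], [-146.38, 146.38]. Speed limits (degrees/s): [127.2, 127.2, 147.25, 180, 180, 180].

## Interface

Orientations are given as a 3x3 rotation matrix whose columns are the frame's x, y, z axes.
In Python, from bench import * gives the robot as it stands.
- The arm moves only by the tool carry_out, never from a script. Its argument "commands" is one flat list of numbers, 6 for each row, row after row: the shift along the tool's x, y, z normalised to -1 to 1, where 1 is 40 mm, then the turn, a rotation vector about the tool's x, y, z normalised to -1 to 1, where 1 is 8 degrees. In form: [dx, dy, dz, wx, wy, wz, dx, dy, dz, wx, wy, wz, ...]. A call has 1 to 10 rows; each row shifts and turns the commanded pose from where the row before left it, along the tool's axes as they then stand; what a row does not reach is not made up. A row lasts 1/8 s, in which the tool goes at most 62.5 mm and 10.7 degrees, less where a joint would pass 70% of its speed; a pose out of reach is approached as far as the arm can. A call with a number of a shift or a turn outside -1 to 1 is refused whole. A call with a gripper value outside its range is refused whole. "grip" is the opening, from -1 (shut) to 1 (fully open), set as the call begins (left out, the last holds). The fingers move at their own pace and stop on an object; the grip force is fixed at half the most. Time passes only in rows, so rows that do not move let the fingers close. It gives the time, the measured TCP pose, the force, the opening and the grip force at its end, in the units of the state.
- get_state(): the state, without advancing time (a new reading comes with each control period).
- get_image(name): name is "scene" or "top" or "wrist"; returns the picture (480x640x3 uint8, blue, green, red); there is no depth.
- camera_params(name): a dict with "intrinsics" (3x3 intrinsics, pixels), "rvec" (rotation vector, rad) and "tvec" (3), from world to camera coordinates, as OpenCV has them. Camera axes: x right, y down, z forward; pixel columns grow to the right and rows downward; lengths in m; the calibration is good to about 2 mm. A picture is of the moment at which its call begins: read the wrist's pose just before it. camera_params takes no time and is no camera call; for the wrist camera it gives the pose at the moment of the call.
- close_job(): hands the job in; it is judged then, once.
Trained networks look in the newest picture that a camera, given by its name, has taken for a name from the list of things; names that differ only in an ending like _2 or _b are one class to them, and where a whole thing is asked for, a point or a joint stands for the part that bears it (a point fixed in the world has none). Each returns a list of dicts, best first, with "confidence" (0 to 1); they miss things now and then, are a little off and sometimes report something else, mostly with a low value. They report only what shows in the picture. A call takes as long as a camera call.
- silhouettes(camera, name): "pixels" (480x640 bool, what is visible of it).
- landmark_of(camera, name): "point" ([x, y, z] in m, in world coordinates, good to about 4 mm: a listed point, or the origin of a listed thing).
The state is a dict: "clock": time; "qpos": joint angles; "qvel": joint speeds; "joint_efforts": joint torques, N m; "tcp_pos": TCP position; "eef_rot": TCP orientation; "force": force on the tool from outside, world axes, zero at the start; "moment": the same for the moment, N m; "width": opening from 0.0 (shut) to 1.0 (fully open); "grip_force": force on a finger pad.
Only numpy, scipy, OpenCV 4.12 (cv2) and the standard library are available. Lean on these libraries where they do the work, as an engineer would, in place of code of your own. Each camera call takes 0.05 s, during which the arm holds its last target. There are 200 camera calls.

## Working session

There is one attempt and no reset: what is moved stays moved. The work goes in short steps, Python scripts to look and compute and a tool call to move; the robot and the scene stay as the last step left them, time stands still between calls to the robot, and variables do not carry over. Pictures are saved under pics/ and viewed, at most 10 in all, crops included, and the job is handed in when it is done.

Besides the shell and the picture viewer there is one more tool, called as name(argument=value, ...), one argument or row to a line, values as JSON. carry_out: Moves the arm, as the interface text tells. Its arguments: {"type":"object","properties":{"commands":{"type":"array","items":{"type":"number"}},"grip":{"type":"number"}},"required":["commands"]}

```bash
mkdir -p pics; ls; cat > h.py <<'E'
from bench import *
import numpy as np, cv2
np.set_printoptions(precision=4,suppress=True)
E
python3 - <<'E'
from h import *
ims={}
for c in("scene","top"):
    im=get_image(c); cv2.imwrite(f"pics/{c}0.png",im)
    for n in("console","button_top","lever_pivot","lever_grip","cover_hinge","cover_grip","mug","tin","tray","jar","brush"):
        r=landmark_of(c,n)
        print(c,n,[(np.round(d["point"],4).tolist(),round(d["confidence"],2)) for d in r[:2]])
s=get_state();print(s["clock"],s["tcp_pos"],s["eef_rot"],s["width"])
E
```

```text
pics
scene console [([0.5996, 0.0013, -0.0004], 0.85)]
scene button_top []
scene lever_pivot []
scene lever_grip []
scene cover_hinge [([0.6483, 0.0007, 0.1865], 0.62)]
scene cover_grip [([0.5683, 0.0048, 0.3328], 0.73)]
scene mug [([0.5439, 0.2752, -0.0015], 0.74)]
scene tin [([0.597, -0.229, -0.0015], 0.75)]
scene tray [([0.3164, -0.3574, -0.0011], 0.66), ([0.6018, 0.0028, -0.0008], 0.59)]
scene jar [([0.6791, 0.2774, -0.0051], 0.7)]
scene brush [([0.2883, 0.249, -0.0021], 0.85)]
top console [([0.6009, 0.0032, -0.0025], 0.56), ([0.5989, -0.2356, -0.0008], 0.43)]
top button_top []
top lever_pivot []
top lever_grip []
top cover_hinge [([0.6457, -0.0042, 0.1864], 0.62)]
top cover_grip [([0.5669, 0.0103, 0.3306], 0.76)]
top mug [([0.5418, 0.2709, -0.0015], 0.62), ([0.2877, 0.2464, 0.001], 0.43)]
top tin [([0.5972, -0.2314, -0.0007], 0.97)]
top tray [([0.3232, -0.3597, 0.0035], 0.74), ([0.6003, 0.0025, 0.0016], 0.21)]
top jar [([0.6726, 0.2753, 0.0002], 0.6)]
top brush [([0.2891, 0.2484, -0.0034], 0.92), ([0.6776, 0.2772, 0.0017], 0.66)]
1.2 [0.1269 0.5352 0.2225] [[-0.973   0.2307 -0.    ]
 [ 0.2307  0.973   0.    ]
 [ 0.      0.     -1.    ]] 1.0029260587861666
```

View pics/scene0.png

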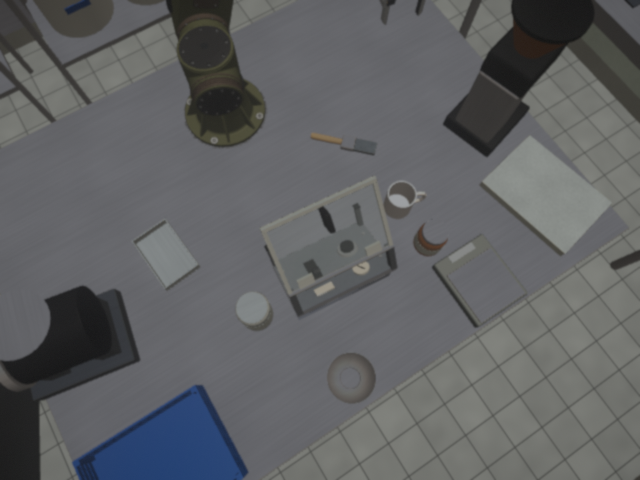

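View pics/top0.png

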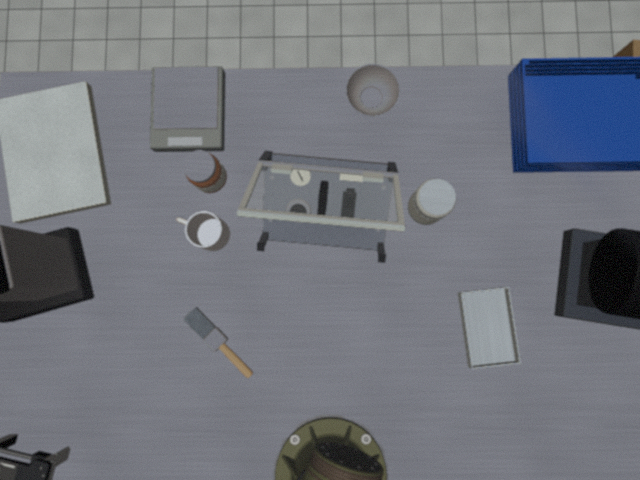

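The top view shows the console turned about -5.7°: posts at (262,242) and (382,254), cover strip from (239,212) to (404,228). The button shows through the cover at about (297,208) and the upright lever at (349,203). I'll move to a viewpoint in front.

```bash
cat >> h.py <<'E'
from scipy.spatial.transform import Rotation as Ro
def tool(back_deg,yaw):
    "tool R: y along console y, -z at back_deg in console xz plane (from +x); tool x as at start"
    b=np.radians(back_deg); z=-np.array([np.cos(b),0,np.sin(b)]); y=np.array([0,1.,0])
    return Ro.from_euler('z',yaw,degrees=True).as_matrix()@np.c_[np.cross(y,z),y,z]
def rows(wps,start=None,dig=2):
    "wps: list of (p,R,n). prints flat rows per waypoint; tracks rounding"
    if start is None:
        s=get_state(); start=(np.array(s["tcp_pos"]),np.array(s["eef_rot"]))
    p,R=start
    for (pt,Rt,n) in wps:
        out=[]; 
        for k in range(n):
            f=1/(n-k)
            d=R.T@(np.array(pt)-p)*f; w=Ro.from_matrix(R.T@Rt).as_rotvec(degrees=True)*f
            r=np.round(np.r_[d/.04,w/8],dig); out+=list(r)
            p=p+R@(r[:3]*.04); R=R@Ro.from_rotvec(r[3:]*8,degrees=True).as_matrix()
        print(n,"max",max(map(abs,out)),":",", ".join(f"{v:g}" for v in out))
    return p,R
E
python3 - <<'E'
from h import *
s=rows([([.33,0,.33],tool(90,-5.7),18),([.33,0,.30],tool(135,-5.7),6)])
E
```

```text
18 max 0.71 : -0.45, -0.66, -0.15, 0, -0, -0.05, -0.44, -0.66, -0.15, 0, -0, -0.05, -0.44, -0.66, -0.15, 0, -0, -0.05, -0.43, -0.67, -0.15, 0, -0, -0.05, -0.43, -0.67, -0.15, 0, -0, -0.05, -0.42, -0.67, -0.15, 0, -0, -0.05, -0.42, -0.68, -0.15, 0, -0, -0.05, -0.41, -0.68, -0.15, 0, -0, -0.05, -0.41, -0.68, -0.15, 0, -0, -0.06, -0.4, -0.69, -0.15, 0, -0, -0.05, -0.4, -0.69, -0.15, 0, -0, -0.06, -0.39, -0.69, -0.15, 0, -0, -0.05, -0.39, -0.69, -0.15, 0, -0, -0.06, -0.38, -0.7, -0.15, 0, -0, -0.05, -0.38, -0.7, -0.15, 0, -0, -0.06, -0.37, -0.7, -0.15, 0, -0, -0.05, -0.36, -0.71, -0.14, 0, -0, -0.06, -0.36, -0.71, -0.15, 0, -0, -0.05
6 max 0.94 : -0, 0, 0.13, -0, -0.94, -0, 0.02, 0, 0.12, -0, -0.94, -0, 0.03, 0, 0.12, -0, -0.94, -0, 0.05, 0, 0.12, -0, -0.94, -0, 0.06, 0, 0.11, -0, -0.93, -0, 0.07, 0, 0.1, -0, -0.94, -0
```

carry_out(
  commands=[-0.43,-0.67,-0.15,0,0,-0.05,-0.43,-0.67,-0.15,0,0,-0.05,-0.43,-0.67,-0.15,0,0,-0.05,-0.43,-0.67,-0.15,0,0,-0.05,-0.43,-0.67,-0.15,0,0,-0.05,-0.43,-0.67,-0.15,0,0,-0.05,-0.43,-0.67,-0.15,0,0,-0.05,-0.43,-0.67,-0.15,0,0,-0.05,-0.43,-0.67,-0.15,0,0,-0.05,-0.43,-0.67,-0.15,0,0,-0.05],
  grip=-1,
)

```text
clock: 2.45
tcp_pos: [0.242, 0.2373, 0.2828]
eef_rot: [[-0.987, 0.162, 0.0], [0.162, 0.987, 0.0], [-0.0, 0.0, -1.0]]
force: [0.6, 1.1, -0.8]
width: 0.008
grip_force: 0.0
```

carry_out(
  commands=[-0.38,-0.7,-0.15,0,0,-0.05,-0.38,-0.7,-0.15,0,0,-0.05,-0.38,-0.7,-0.15,0,-0.3,-0.05,-0.38,-0.7,-0.15,0,-0.5,-0.05,-0.38,-0.7,-0.15,0,-0.8,-0.05,-0.38,-0.7,-0.15,0,-0.94,-0.05,-0.38,-0.7,-0.1,0,-0.94,-0.05,-0.36,-0.7,0,0,-0.94,-0.05,0,0,0,0,-0.94,0,0,0,0,0,0,0],
)

```text
clock: 3.7
tcp_pos: [0.3232, 0.0003, 0.3392]
eef_rot: [[-0.73, 0.11, 0.675], [0.074, 0.994, -0.082], [-0.68, -0.01, -0.733]]
force: [-0.3, 1.0, 0.3]
width: 0.002
grip_force: 0.0
```

```bash
python3 - <<'E'
from h import *
im=get_image("wrist"); cv2.imwrite("pics/w1.png",im)
s=get_state();print(s["clock"],s["tcp_pos"],s["eef_rot"],s["qpos"],s["force"])
for n in("console","button_top","lever_pivot","lever_grip","cover_hinge","cover_grip"):
    r=landmark_of("wrist",n)
    print(n,[(np.round(d["point"],4).tolist(),round(d["confidence"],2)) for d in r[:2]])
E
```

```text
3.75 [0.3234 0.0006 0.3402] [[-0.73    0.1093  0.6747]
 [ 0.0732  0.994  -0.0817]
 [-0.6795 -0.0103 -0.7336]] [ -5.795  -45.0066 129.1334  -0.9462  53.068  -89.4797] [ 0.1276 -0.7917  0.2119]
console [([0.5961, 0.0088, 0.0014], 0.56)]
button_top [([0.5755, 0.067, 0.0758], 0.65)]
lever_pivot [([0.5992, -0.0454, 0.059], 0.64)]
lever_grip [([0.6073, -0.048, 0.1269], 0.95)]
cover_hinge [([0.6419, -0.0003, 0.1883], 0.71)]
cover_grip []
```

View pics/w1.png

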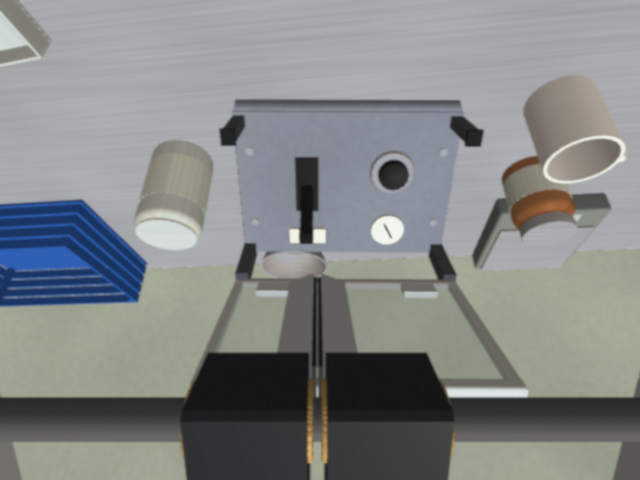

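The wrist view shows the console face: button at (393,174), upright lever from (306,165) to (306,240), cover open behind. Landmarks from all three views agree on console (0.599, 0.003), yaw -5.7°. Next is the hover over the button.

```bash
cat >> h.py <<'E'
YAW=-5.7; O=np.array([.599,.003,0]); RC=Ro.from_euler('z',YAW,degrees=True).as_matrix()
W=lambda x,y,z: O+RC@np.array([x,y,z])
N=RC@np.array([-.5,0,.866]); BT=W(-.0285,.060,.0755)
E
python3 - <<'E'
from h import *
s=rows([(BT+.057*N,tool(120,YAW),8)])
s=rows([(BT+.020*N,tool(120,YAW),3)],s)
print(s, BT)
E
```

```text
8 max 0.95 : -0.04, 0.29, 0.95, -0.01, 0.2, -0, -0.06, 0.29, 0.95, -0.01, 0.2, -0, -0.09, 0.29, 0.95, -0.01, 0.2, -0, -0.12, 0.29, 0.94, -0.01, 0.2, -0, -0.14, 0.29, 0.94, -0.01, 0.2, -0, -0.17, 0.29, 0.94, -0.02, 0.2, -0, -0.2, 0.28, 0.93, -0.01, 0.2, -0, -0.22, 0.28, 0.93, -0.02, 0.21, -0.01
3 max 0.31 : -0, 0, 0.31, 0, -0, 0, -0, 0, 0.31, 0, -0, 0, -0, 0, 0.31, 0, -0, 0
(array([0.5666, 0.0665, 0.0926]), array([[-0.862 ,  0.0989,  0.4972],
       [ 0.0858,  0.9951, -0.0492],
       [-0.4996,  0.0003, -0.8662]])) [0.5766 0.0655 0.0755]
```

carry_out(
  commands=[-0.04,0.29,0.95,-0.01,0.2,0,-0.06,0.29,0.95,-0.01,0.2,0,-0.09,0.29,0.95,-0.01,0.2,0,-0.12,0.29,0.94,-0.01,0.2,0,-0.14,0.29,0.94,-0.01,0.2,0,-0.17,0.29,0.94,-0.02,0.2,0,-0.2,0.28,0.93,-0.01,0.2,0,-0.22,0.28,0.93,-0.02,0.21,0,0,0,0,0,0,0],
)

```text
clock: 5.18
tcp_pos: [0.5484, 0.0684, 0.1219]
eef_rot: [[-0.864, 0.1, 0.493], [0.087, 0.995, -0.05], [-0.496, 0.0, -0.868]]
force: [1.0, 0.1, 0.1]
width: 0.003
grip_force: 0.0
```

```bash
python3 - <<'E'
from h import *
im=get_image("wrist"); cv2.imwrite("pics/w2.png",im)
for n in("console","button_top","lever_pivot","lever_grip","cover_hinge"):
    r=landmark_of("wrist",n)
    print(n,[(np.round(d["point"],4).tolist(),round(d["confidence"],2)) for d in r[:2]])
s=rows([(BT+.021*N,tool(120,YAW),2)])
s=rows([(BT+.006*N,tool(120,YAW),3)],s)
g=get_state();print(g["tcp_pos"],g["force"],BT+.057*N)
E
```

```text
console [([0.5954, 0.0094, 0.0016], 0.89)]
button_top [([0.5765, 0.0663, 0.0716], 0.92)]
lever_pivot [([0.5985, -0.0464, 0.0548], 0.77)]
lever_grip [([0.6031, -0.0494, 0.1279], 0.6)]
cover_hinge []
2 max 0.46 : 0, 0.01, 0.46, 0, 0.01, -0.01, 0.01, 0, 0.46, 0, 0, -0
3 max 0.13 : -0, 0, 0.13, 0, 0, -0, -0, 0, 0.12, 0, 0, -0, -0, 0, 0.13, 0, 0, -0
[0.548  0.0679 0.1258] [0.2715 0.0044 0.1363] [0.5482 0.0684 0.1249]
```

View pics/w2.png

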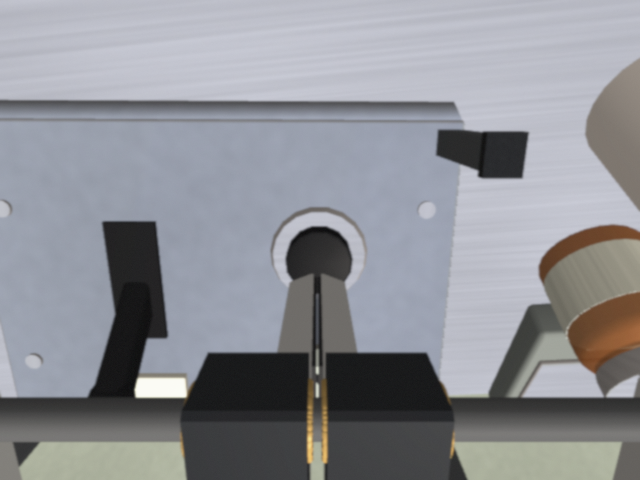

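The fingertips at (318,275) line up with the button at (319,257), as the parallax would predict. I'll press along the tool axis.

carry_out(
  commands=[0,0,0.46,0,0,0,0,0,0.46,0,0,0,0,0,0.13,0,0,0,0,0,0.13,0,0,0,0,0,0.12,0,0,0,0,0,0,0,0,0],
)

```text
clock: 6.22
tcp_pos: [0.5732, 0.0654, 0.0816]
eef_rot: [[-0.861, 0.101, 0.498], [0.088, 0.995, -0.05], [-0.5, 0.0, -0.866]]
force: [-38.1, -1.9, 40.2]
width: 0.005
grip_force: 26.6
```

carry_out(
  commands=[0,0,-0.3,0,0,0,0,0,-0.9,0,0,0,0,0,-0.9,0,0,0,0,0,-0.7,0,0,0,0,0,0,0,0,0],
)

```text
clock: 6.85
tcp_pos: [0.5186, 0.0711, 0.1787]
eef_rot: [[-0.86, 0.101, 0.501], [0.088, 0.995, -0.049], [-0.504, 0.002, -0.864]]
force: [-0.1, -0.8, -0.4]
width: 0.006
grip_force: 0.0
```

```bash
python3 - <<'E'
from h import *
im=get_image("wrist"); cv2.imwrite("pics/w3.png",im)
for n in("button_top","lever_pivot","lever_grip"):
    r=landmark_of("wrist",n)
    print(n,[(np.round(d["point"],4).tolist(),round(d["confidence"],2)) for d in r[:2]])
g=get_state();print(g["clock"],g["tcp_pos"],g["force"],g["qpos"])
P=W(.005,-.050,.059)
a=np.radians(160)
print("lever grip down expected",P+RC@(.068*np.array([np.cos(a),0,np.sin(a)])))
E
```

```text
button_top [([0.5761, 0.0665, 0.0737], 0.79)]
lever_pivot [([0.598, -0.0445, 0.0553], 0.94)]
lever_grip [([0.53, -0.0399, 0.0787], 0.9)]
7.05 [0.5182 0.0708 0.1755] [ 0.8319  0.2638 -0.2469] [  6.7687   3.4561 115.016  -11.5178  32.7295 -69.3176]
lever grip down expected [ 0.5354 -0.0409  0.0823]
```

View pics/w3.png

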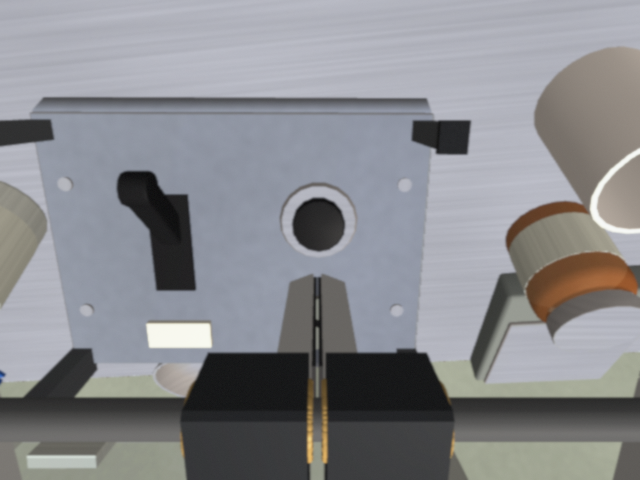

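The lever has dropped forward, its end at (138,190). I'll hook in front of its end and sweep up the slope.

```bash
cat >> h.py <<'E'
P=np.array([.5988,-.0455,.057]); S=RC@np.array([.866,0,.5]); F=P+.012*N
def tip(s,h,b=135):
    R=tool(b,YAW); return F+s*S+h*N-.017*R[:,2],R
E
python3 - <<'E'
from h import *
s=rows([(*tip(-.095,.10),5)])
s=rows([(*tip(-.095,.022),3)],s)
s=rows([(*tip(.004,.022),10)],s)
print(s[0])
E
```

```text
5 max 0.54 : 0.39, -0.54, 0.1, -0, -0.38, -0, 0.4, -0.54, 0.08, -0, -0.38, -0, 0.4, -0.54, 0.06, -0, -0.38, -0, 0.41, -0.54, 0.04, -0, -0.37, -0.01, 0.41, -0.54, 0.01, -0, -0.38, -0
3 max 0.63 : 0.17, 0, 0.63, -0, 0, -0, 0.17, 0, 0.63, -0, 0, -0, 0.17, 0.01, 0.63, -0, 0, -0
10 max 0.24 : -0.24, -0, 0.06, -0, 0, -0, -0.24, -0, 0.06, -0, 0, -0, -0.24, -0, 0.06, -0, 0, -0, -0.24, -0, 0.07, -0, 0, -0, -0.24, -0, 0.06, -0, 0, -0, -0.24, -0, 0.07, -0, 0, -0, -0.24, -0, 0.06, -0, 0, -0, -0.24, -0, 0.07, -0, 0, -0, -0.24, -0, 0.06, -0, 0, -0, -0.23, -0, 0.07, -0, 0, -0
[ 0.5734 -0.0428  0.1003]
```

carry_out(
  commands=[0.4,-0.54,0.1,0,-0.38,0,0.4,-0.54,0.08,0,-0.38,0,0.4,-0.54,0.06,0,-0.38,0,0.41,-0.54,0.03,0,-0.37,0,0.41,-0.54,0.01,0,-0.38,0,0,0,0,0,0,0,0.17,0,0.63,0,0,0,0.17,0,0.63,0,0,0,0.17,0,0.63,0,0,0,0,0,0,0,0,0],
)

```text
clock: 8.3
tcp_pos: [0.4949, -0.0054, 0.0865]
eef_rot: [[-0.746, 0.113, 0.656], [0.102, 0.993, -0.055], [-0.658, 0.026, -0.752]]
force: [0.5, -0.1, 0.5]
width: 0.003
grip_force: 0.0
```

```bash
python3 - <<'E'
from h import *
g=get_state();print(g["clock"],g["tcp_pos"],g["force"],g["qpos"],tip(-.095,.022)[0])
s=rows([(*tip(.004,.022),10)])
E
```

```text
8.3 [ 0.4949 -0.0054  0.0865] [ 0.4758 -0.1402  0.482 ] [  -4.9015    8.4315  130.326    51.8685    0.0763 -139.6862] [ 0.4881 -0.0344  0.051 ]
10 max 0.18 : -0.18, -0.07, 0.11, 0.01, -0.05, -0.02, -0.18, -0.07, 0.11, 0.01, -0.05, -0.02, -0.18, -0.07, 0.11, 0.01, -0.05, -0.02, -0.18, -0.07, 0.11, 0.01, -0.05, -0.02, -0.17, -0.07, 0.11, 0, -0.05, -0.02, -0.17, -0.07, 0.11, 0.01, -0.05, -0.02, -0.17, -0.07, 0.12, 0, -0.04, -0.02, -0.17, -0.08, 0.12, 0.01, -0.05, -0.02, -0.17, -0.07, 0.12, 0, -0.04, -0.02, -0.18, -0.08, 0.12, 0.01, -0.05, -0.02
```

The wrist hit its singularity (joint 5 at 0) and the pose was not reached. I'll back up and use a steeper tool in front of the lever, tilting during the sweep.

```bash
python3 - <<'E'
from h import *
s=rows([(*tip(-.085,.12,115),8)])
s=rows([(*tip(-.09,.028,112),4)],s)
E
```

```text
8 max 0.26 : -0.03, -0.09, -0.22, 0.01, 0.25, -0.02, -0.02, -0.09, -0.22, 0.01, 0.25, -0.02, -0.01, -0.09, -0.22, 0.01, 0.25, -0.02, -0.01, -0.09, -0.22, 0.01, 0.25, -0.02, 0, -0.09, -0.22, 0.02, 0.26, -0.03, 0.01, -0.09, -0.22, 0.01, 0.25, -0.02, 0.02, -0.09, -0.21, 0.02, 0.26, -0.03, 0.03, -0.1, -0.22, 0.01, 0.25, -0.02
4 max 0.58 : -0.02, 0, 0.58, 0, 0.09, -0, -0.03, 0, 0.58, 0, 0.1, -0, -0.04, 0, 0.57, 0, 0.09, -0, -0.05, 0, 0.57, 0, 0.1, -0
```

carry_out(
  commands=[0,-0.09,-0.22,0.01,0.25,-0.02,0,-0.09,-0.22,0.01,0.25,-0.02,0,-0.09,-0.22,0.01,0.25,-0.02,0,-0.09,-0.22,0.01,0.25,-0.02,0,-0.09,-0.22,0.01,0.25,-0.02,0,-0.09,-0.22,0.01,0.25,-0.02,0,-0.09,-0.22,0.02,0.25,-0.03,0,-0.1,-0.22,0.01,0.25,-0.02,0,0,0,0,0,0],
)

```text
clock: 9.43
tcp_pos: [0.4577, -0.0258, 0.1386]
eef_rot: [[-0.881, 0.093, 0.464], [0.09, 0.996, -0.029], [-0.464, 0.016, -0.886]]
force: [0.1, 0.6, -0.4]
width: 0.002
grip_force: 0.0
```

```bash
python3 - <<'E'
from h import *
g=get_state();print(g["clock"],g["tcp_pos"],g["force"],g["qpos"],tip(-.085,.12,115)[0])
s=rows([(*tip(-.09,.028,112),5)])
E
```

```text
9.425 [ 0.4577 -0.0258  0.1386] [ 0.0819  0.5906 -0.4099] [ -9.2856  -1.4991 125.1577   5.5166  28.9015 -97.8872] [ 0.4527 -0.0309  0.1442]
5 max 0.43 : 0.01, -0.04, 0.42, 0.03, 0.14, -0, -0, -0.03, 0.43, 0.02, 0.14, -0, -0.01, -0.03, 0.43, 0.03, 0.14, -0, -0.02, -0.03, 0.42, 0.02, 0.14, -0, -0.02, -0.03, 0.43, 0.03, 0.15, -0.01
```

carry_out(
  commands=[0,-0.03,0.43,0.03,0.14,0,0,-0.03,0.43,0.02,0.14,0,0,-0.03,0.43,0.03,0.14,0,-0.02,-0.03,0.43,0.02,0.14,0,-0.02,-0.03,0.43,0.03,0.15,0,0,0,0,0,0,0],
)

```text
clock: 10.18
tcp_pos: [0.4948, -0.0337, 0.0594]
eef_rot: [[-0.924, 0.1, 0.369], [0.093, 0.995, -0.036], [-0.371, 0.002, -0.929]]
force: [-0.9, -1.0, -0.3]
width: 0.005
grip_force: 0.0
```

```bash
python3 - <<'E'
from h import *
g=get_state();print(g["clock"],g["tcp_pos"],g["force"],g["qpos"],tip(-.09,.028,112)[0])
im=get_image("scene")
cv2.imwrite("pics/s4.png",cv2.resize(im[160:340,230:430],(800,720))[:600])
s=rows([(*tip(-.04,.028,118),6)])
s=rows([(*tip(.006,.026,128),6)],s)
E
```

```text
10.175 [ 0.4948 -0.0337  0.0594] [-0.9468 -0.9785 -0.3297] [ -8.7523  14.1349 119.3472   2.8859  24.793  -95.4117] [ 0.495  -0.0351  0.0624]
6 max 0.21 : -0.2, -0.01, -0.04, 0, -0.13, -0, -0.21, -0, -0.03, 0, -0.13, -0, -0.2, -0.01, -0.03, 0, -0.13, -0, -0.21, -0, -0.03, 0, -0.13, -0, -0.21, -0.01, -0.02, 0.01, -0.12, -0, -0.2, -0, -0.02, 0, -0.13, -0.01
6 max 0.21 : -0.18, -0, 0, 0, -0.21, 0, -0.18, -0, 0.01, 0, -0.21, 0, -0.18, -0, 0.01, 0, -0.21, 0, -0.18, -0, 0.02, 0, -0.21, 0, -0.18, -0, 0.03, 0, -0.2, 0, -0.17, -0.01, 0.03, 0, -0.21, 0
```

Pose reached and clear of the lever. Sweep part 1.

carry_out(
  commands=[-0.2,-0.01,-0.04,0,-0.13,0,-0.2,-0.01,-0.03,0,-0.13,0,-0.2,-0.01,-0.03,0,-0.13,0,-0.2,0,-0.03,0,-0.13,0,-0.2,0,-0.02,0,-0.13,0,-0.2,0,-0.02,0,-0.13,0],
)

```text
clock: 10.98
tcp_pos: [0.5366, -0.0391, 0.0875]
eef_rot: [[-0.876, 0.099, 0.471], [0.089, 0.995, -0.045], [-0.473, 0.002, -0.881]]
force: [-1.6, -0.3, -0.3]
width: 0.004
grip_force: 0.4
```

```bash
python3 - <<'E'
from h import *
g=get_state();print(g["clock"],g["tcp_pos"],g["force"],g["qpos"],tip(-.04,.028,118)[0])
im=get_image("wrist"); cv2.imwrite("pics/w5.png",im)
r=landmark_of("wrist","lever_grip");print([(np.round(d["point"],4).tolist(),round(d["confidence"],2)) for d in r[:2]])
s=rows([(*tip(.006,.026,128),6)])
E
```

```text
10.975 [ 0.5366 -0.0391  0.0875] [-1.6325 -0.2583 -0.3079] [ -8.8294  14.0223 116.5053   4.413   21.3155 -96.8063] [ 0.5365 -0.0393  0.0867]
[([0.5497, -0.0433, 0.1075], 0.62)]
6 max 0.21 : -0.18, -0, 0.01, 0, -0.2, -0, -0.18, -0, 0.01, 0, -0.2, -0, -0.18, -0, 0.01, 0, -0.21, -0, -0.17, -0, 0.02, 0, -0.2, -0, -0.18, -0, 0.03, 0.01, -0.21, -0, -0.17, -0, 0.03, 0, -0.2, -0.01
```

View pics/w5.png

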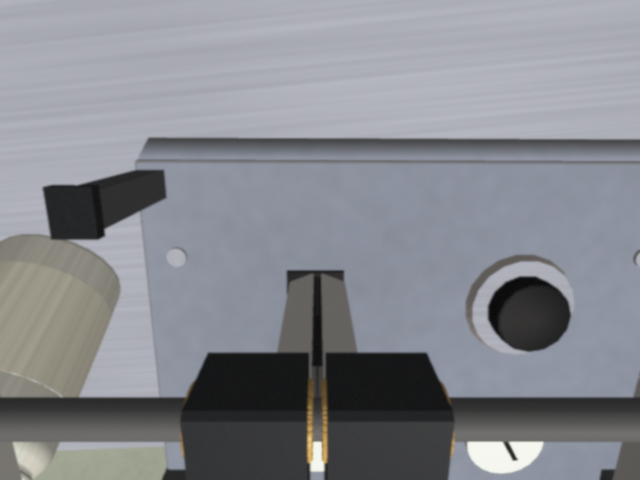

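The lever is behind the fingers and rising (grip point now at about 135°). I'll continue the sweep.

carry_out(
  commands=[-0.18,0,0.01,0,-0.2,0,-0.18,0,0.01,0,-0.2,0,-0.18,0,0.01,0,-0.2,0,-0.18,0,0.02,0,-0.2,0,-0.18,0,0.03,0,-0.2,0,-0.17,0,0.03,0,-0.2,0,0,0,0,0,0,0],
)

```text
clock: 11.95
tcp_pos: [0.5742, -0.0429, 0.1055]
eef_rot: [[-0.787, 0.099, 0.609], [0.08, 0.995, -0.059], [-0.612, 0.003, -0.791]]
force: [-1.9, 0.1, 0.1]
width: 0.003
grip_force: 0.8
```

```bash
python3 - <<'E'
from h import *
g=get_state();print(g["clock"],g["tcp_pos"],g["force"],g["qpos"],tip(.006,.026,128)[0])
for c in("top","wrist","scene"):
  get_image(c)
  r=landmark_of(c,"lever_grip");print(c,[(np.round(d["point"],4).tolist(),round(d["confidence"],2)) for d in r[:2]])
s=rows([(*tip(.012,.026,128),2)])
s=rows([(*tip(-.03,.04,128),2)],s)
s=rows([(*tip(-.06,.10,120),4)],s)
E
```

```text
11.95 [ 0.5742 -0.0429  0.1055] [-1.9394  0.1332  0.0987] [  -8.8052   14.8721  116.2454   10.2766   11.3929 -102.4465] [ 0.5746 -0.0431  0.1063]
top []
wrist []
scene []
2 max 0.09 : -0.08, -0, 0.01, 0.01, -0.02, -0.01, -0.09, -0, 0, 0, -0.02, -0
2 max 0.5 : 0.5, -0, -0.24, 0, 0, -0, 0.49, -0, -0.25, 0, 0, -0
4 max 0.4 : 0.12, -0, -0.4, 0, 0.25, -0, 0.13, -0, -0.39, 0, 0.25, -0, 0.15, -0, -0.39, 0, 0.25, -0, 0.16, -0, -0.38, 0, 0.25, -0
```

carry_out(
  commands=[-0.09,0,0,0,0,0,-0.09,0,0,0,0,0,-0.09,0,0,0,0,0,0,0,0,0,0,0],
)

```text
clock: 12.75
tcp_pos: [0.5766, -0.0429, 0.1061]
eef_rot: [[-0.798, 0.099, 0.594], [0.081, 0.995, -0.056], [-0.597, 0.004, -0.802]]
force: [-40.2, -2.1, -2.7]
width: 0.002
grip_force: 19.5
```

The force jump means the lever has reached its upper stop. Backing off.

carry_out(
  commands=[0.2,0,0,0,0,0,0.5,0,-0.2,0,0,0,0.5,0,-0.25,0,0,0,0.15,0,-0.4,0,0.25,0,0.15,0,-0.4,0,0.25,0,0.15,0,-0.4,0,0.25,0,0.15,0,-0.4,0,0.25,0,0,0,0,0,0,0],
)

```text
clock: 13.75
tcp_pos: [0.4788, -0.0335, 0.1373]
eef_rot: [[-0.863, 0.099, 0.496], [0.087, 0.995, -0.047], [-0.498, 0.002, -0.867]]
force: [0.7, 0.7, -0.2]
width: 0.003
grip_force: 0.0
```

```bash
python3 - <<'E'
from h import *
g=get_state();print(g["clock"],g["tcp_pos"],g["force"],g["qpos"])
for c in("wrist","top","scene"):
  im=get_image(c)
  if c=="wrist":cv2.imwrite("pics/w6.png",im)
  for n in("lever_grip","lever_pivot","cover_hinge","cover_grip"):
    r=landmark_of(c,n);print(c,n,[(np.round(d["point"],4).tolist(),round(d["confidence"],2)) for d in r[:1]])
E
```

```text
13.75 [ 0.4788 -0.0335  0.1373] [ 0.6629  0.6701 -0.1914] [ -9.4168   0.9365 123.727    4.5591  25.5794 -97.2757]
wrist lever_grip [([0.6042, -0.0474, 0.1246], 0.65)]
wrist lever_pivot []
wrist cover_hinge []
wrist cover_grip []
top lever_grip []
top lever_pivot []
top cover_hinge []
top cover_grip [([0.5658, 0.0118, 0.3303], 0.78)]
scene lever_grip [([0.29, 0.2473, -0.0013], 0.17)]
scene lever_pivot [([0.6795, 0.2789, -0.0057], 0.4)]
scene cover_hinge [([0.6495, 0.0005, 0.1867], 0.71)]
scene cover_grip [([0.569, 0.0043, 0.3315], 0.79)]
```

View pics/w6.png

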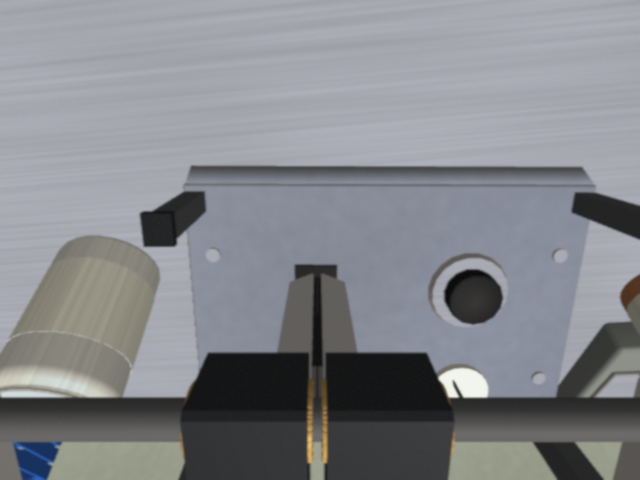

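The lever is fully up again: grip point (0.604,-0.047,0.125), as at the start. It is also out of the way behind the fingers at (315,270). Next I'll go over the cover's edge to its fin.

```bash
cat >> h.py <<'E'
H=np.array([.6475,-.001,.1862])
def fin(e,b,back=0.,H=H):
    a=np.radians(e); R=tool(b,YAW)
    G=H+RC@np.array([-.165*np.cos(a)+.034*np.sin(a),0,.165*np.sin(a)+.034*np.cos(a)])
    return G+(.002-back)*R[:,2],R
E
python3 - <<'E'
from h import *
s=rows([(np.array([.44,.015,.44]),tool(100,YAW),8)])
s=rows([(np.array([.54,.01,.48]),tool(70,YAW),5)],s)
s=rows([(*fin(49.4,53,.08),4)],s)
print(s[0],fin(49.4,53))
E
```

```text
8 max 0.96 : -0.35, 0.14, -0.89, 0, 0.31, -0, -0.32, 0.14, -0.91, 0, 0.31, -0, -0.28, 0.14, -0.92, 0, 0.31, -0, -0.24, 0.14, -0.93, 0, 0.31, -0, -0.19, 0.14, -0.94, 0, 0.31, -0, -0.15, 0.14, -0.94, 0.01, 0.3, -0, -0.12, 0.14, -0.95, 0, 0.31, -0, -0.07, 0.15, -0.96, 0.01, 0.3, -0
5 max 0.75 : -0.53, 0.02, -0.11, -0, 0.75, -0, -0.51, 0.03, -0.16, -0, 0.75, -0, -0.49, 0.02, -0.22, -0, 0.75, -0, -0.47, 0.03, -0.27, -0, 0.75, -0, -0.44, 0.02, -0.31, 0, 0.75, -0
4 max 0.67 : -0.61, -0, 0.34, 0, 0.53, -0, -0.63, -0, 0.29, 0, 0.53, -0, -0.66, -0, 0.24, 0, 0.53, -0, -0.67, -0, 0.19, 0, 0.54, -0
[0.6132 0.0026 0.396 ] (array([0.5651, 0.0072, 0.332 ]), array([[-0.7947,  0.0993, -0.5988],
       [ 0.0793,  0.9951,  0.0598],
       [ 0.6018,  0.    , -0.7986]]))
```

carry_out(
  commands=[-0.35,0.14,-0.89,0,0.31,0,-0.32,0.14,-0.91,0,0.31,0,-0.28,0.14,-0.92,0,0.31,0,-0.24,0.14,-0.93,0,0.31,0,-0.19,0.14,-0.94,0,0.31,0,-0.15,0.14,-0.94,0,0.3,0,-0.12,0.14,-0.95,0,0.31,0,-0.07,0.15,-0.96,0,0.3,0],
  grip=0.2,
)

```text
clock: 15.5
tcp_pos: [0.4395, 0.0153, 0.4414]
eef_rot: [[-0.98, 0.099, 0.173], [0.098, 0.995, -0.015], [-0.173, 0.003, -0.985]]
force: [-0.3, 0.1, 0.2]
width: 0.599
grip_force: 0.0
```

carry_out(
  commands=[-0.53,0.02,-0.11,0,0.75,0,-0.51,0.03,-0.16,0,0.75,0,-0.49,0.02,-0.22,0,0.75,0,-0.47,0.03,-0.27,0,0.75,0,-0.44,0.02,-0.31,0,0.75,0,0,0,0,0,0,0],
)

```text
clock: 16.25
tcp_pos: [0.5422, 0.0095, 0.4765]
eef_rot: [[-0.933, 0.1, -0.346], [0.093, 0.995, 0.037], [0.347, 0.002, -0.938]]
force: [0.7, -0.3, -0.1]
width: 0.601
grip_force: 0.0
```

```bash
python3 - <<'E'
from h import *
g=get_state();print(g["clock"],g["tcp_pos"],g["force"],g["qpos"],g["width"])
s=rows([(*fin(49.4,53,.08),5)])
E
```

```text
16.25 [0.5422 0.0095 0.4765] [ 0.7436 -0.3143 -0.0732] [ -3.3115  27.3329  42.4444   1.2616 130.5291 -86.9742] 0.6007032124902248
5 max 0.52 : -0.47, -0, 0.25, 0, 0.42, 0, -0.49, -0, 0.23, 0, 0.42, 0, -0.5, -0, 0.2, 0, 0.41, 0, -0.51, -0, 0.17, 0.01, 0.42, 0, -0.52, -0, 0.13, 0, 0.41, 0.01
```

carry_out(
  commands=[-0.47,0,0.25,0,0.42,0,-0.49,0,0.23,0,0.42,0,-0.5,0,0.2,0,0.41,0,-0.51,0,0.17,0,0.42,0,-0.52,0,0.13,0,0.41,0,0,0,0,0,0,0],
)

```text
clock: 17.0
tcp_pos: [0.6119, 0.0028, 0.3973]
eef_rot: [[-0.797, 0.099, -0.596], [0.078, 0.995, 0.061], [0.599, 0.002, -0.801]]
force: [-0.4, 0.9, -1.5]
width: 0.597
grip_force: 0.0
```

```bash
python3 - <<'E'
from h import *
g=get_state();print(g["clock"],g["tcp_pos"],g["eef_rot"],g["force"],g["qpos"],g["width"],fin(49.4,53,.08)[0])
im=get_image("wrist"); cv2.imwrite("pics/w7.png",im)
r=landmark_of("wrist","cover_grip");print([(np.round(d["point"],4).tolist(),round(d["confidence"],2)) for d in r[:2]],fin(49.4,53)[0])
s=rows([(*fin(49.4,53,.0),5)])
E
```

```text
17.0 [0.6119 0.0028 0.3973] [[-0.797   0.0994 -0.5957]
 [ 0.0782  0.995   0.0614]
 [ 0.5989  0.0024 -0.8008]] [-0.3915  0.8593 -1.5091] [ -3.7064  50.2183  20.6807   2.3263 145.8485 -86.5561] 0.5967987696143879 [0.6131 0.0024 0.3959]
[([0.5717, 0.0107, 0.3315], 0.64)] [0.5651 0.0072 0.332 ]
5 max 0.42 : -0.02, -0, 0.41, 0, 0.01, 0, -0.02, -0, 0.42, 0, 0.02, 0, -0.02, -0, 0.41, 0, 0.01, 0, -0.03, -0.01, 0.42, 0.01, 0.02, 0.01, -0.02, -0, 0.41, 0, 0.01, 0
```

View pics/w7.png

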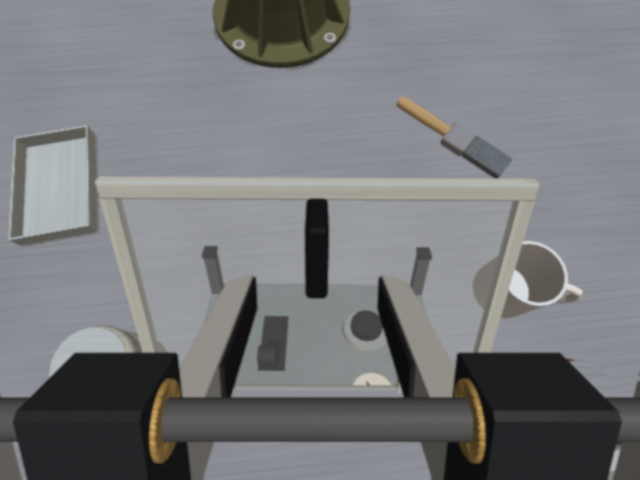

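The fin at (316,250) is centred between the fingers, and the lever is still up at (270,345). I'll move in, then close.

carry_out(
  commands=[-0.02,0,0.41,0,0.01,0,-0.02,0,0.42,0,0.02,0,-0.02,0,0.41,0,0.01,0,-0.02,0,0.42,0,0.02,0,-0.02,0,0.4,0,0.01,0,0,0,0,0,0,0],
)

```text
clock: 17.85
tcp_pos: [0.5642, 0.0079, 0.3336]
eef_rot: [[-0.795, 0.099, -0.598], [0.077, 0.995, 0.062], [0.601, 0.003, -0.799]]
force: [-0.6, 0.2, 0.2]
width: 0.6
grip_force: 0.0
```

carry_out(
  commands=[0,0,0,0,0,0,0,0,0,0,0,0,0,0,0,0,0,0,0,0,0,0,0,0,0,0,0,0,0,0],
  grip=-1,
)

```text
clock: 18.48
tcp_pos: [0.5654, 0.0073, 0.3315]
eef_rot: [[-0.793, 0.1, -0.601], [0.078, 0.995, 0.062], [0.604, 0.002, -0.797]]
force: [-1.2, -3.2, -0.2]
width: 0.147
grip_force: 30.0
```

```bash
python3 - <<'E'
from h import *
g=get_state();print(g["clock"],g["tcp_pos"],g["force"],g["qpos"],g["width"],g["grip_force"],fin(49.4,53)[0])
# arc: constant tool-cover offset, rotate about hinge from actual pose
s0=(np.array(g["tcp_pos"]),np.array(g["eef_rot"])); ax=RC[:,1]
s=s0
for th in (10,30,50,70,78):
    M=Ro.from_rotvec(-th*ax,degrees=True).as_matrix()
    p=H+M@(s0[0]-H)
    print(th,p); s=rows([(p,M@s0[1],10 if th in(30,50,70) else 5)],s)
E
```

```text
18.475 [0.5654 0.0073 0.3315] [-1.2025 -3.1657 -0.2382] [ -3.5855  39.1567  47.7278   1.8017 130.2509 -87.1969] 0.1471994693798927 29.996893107891083 [0.5651 0.0072 0.332 ]
10 [0.5415 0.0097 0.315 ]
5 max 0.25 : 0.05, -0, 0.14, 0, -0.25, -0, 0.05, -0, 0.14, 0, -0.25, -0, 0.05, -0, 0.13, 0, -0.25, -0, 0.06, -0, 0.13, 0, -0.25, -0, 0.07, -0, 0.13, 0, -0.25, -0
30 [0.5041 0.0135 0.2708]
10 max 0.25 : 0.03, -0, 0.14, 0, -0.25, -0, 0.04, -0, 0.14, 0, -0.25, -0, 0.04, -0, 0.14, 0, -0.25, -0, 0.05, -0, 0.14, 0, -0.25, -0, 0.05, -0, 0.14, 0, -0.25, -0, 0.06, -0, 0.13, 0, -0.25, -0, 0.06, -0, 0.13, 0, -0.25, -0, 0.07, -0, 0.13, 0, -0.25, -0, 0.07, -0, 0.13, 0, -0.25, -0, 0.07, -0, 0.12, 0, -0.25, -0.01
50 [0.4839 0.0155 0.2164]
10 max 0.25 : 0.03, -0, 0.14, 0, -0.25, -0, 0.04, -0, 0.14, 0, -0.25, -0, 0.04, -0, 0.14, 0, -0.25, -0, 0.05, -0, 0.14, 0, -0.25, -0, 0.05, -0, 0.13, 0, -0.25, -0, 0.06, -0, 0.13, 0, -0.25, -0, 0.06, -0, 0.13, 0, -0.25, -0, 0.07, -0, 0.13, 0, -0.25, -0, 0.07, -0, 0.13, 0, -0.25, -0, 0.08, -0.01, 0.13, 0, -0.25, -0
70 [0.4835 0.0155 0.1583]
10 max 0.25 : 0.03, 0, 0.14, 0, -0.25, -0, 0.04, 0, 0.14, 0, -0.25, -0, 0.04, 0, 0.14, 0, -0.25, -0, 0.05, 0, 0.14, 0, -0.25, -0, 0.05, 0, 0.13, 0, -0.25, -0, 0.06, 0, 0.13, 0, -0.25, -0, 0.06, 0, 0.13, 0, -0.25, -0, 0.07, 0, 0.13, 0, -0.25, -0, 0.07, 0, 0.13, 0, -0.25, -0, 0.07, 0, 0.12, 0, -0.25, -0.01
78 [0.489  0.015  0.1357]
5 max 0.2 : 0.04, 0, 0.11, 0, -0.2, 0, 0.04, 0, 0.11, 0, -0.2, 0, 0.05, 0, 0.11, 0, -0.2, 0, 0.05, 0, 0.11, 0, -0.2, 0, 0.05, 0, 0.1, 0.01, -0.2, -0
```

Gripped at 13.8 mm. I'll lower along the arc, 2° per row.

carry_out(
  commands=[0.055,0,0.135,0,-0.25,0,0.055,0,0.135,0,-0.25,0,0.055,0,0.135,0,-0.25,0,0.055,0,0.135,0,-0.25,0,0.055,0,0.135,0,-0.25,0],
)

```text
clock: 19.1
tcp_pos: [0.5413, 0.0099, 0.315]
eef_rot: [[-0.886, 0.1, -0.453], [0.088, 0.995, 0.047], [0.456, 0.002, -0.89]]
force: [-0.8, -2.1, -0.2]
width: 0.149
grip_force: 30.0
```

carry_out(
  commands=[0.055,0,0.135,0,-0.25,0,0.055,0,0.135,0,-0.25,0,0.055,0,0.135,0,-0.25,0,0.055,0,0.135,0,-0.25,0,0.055,0,0.135,0,-0.25,0,0.055,0,0.135,0,-0.25,0,0.055,0,0.135,0,-0.25,0,0.055,0,0.135,0,-0.25,0,0.055,0,0.135,0,-0.25,0,0.055,0,0.135,0,-0.25,0],
)

```text
clock: 20.35
tcp_pos: [0.5035, 0.0138, 0.2709]
eef_rot: [[-0.987, 0.099, -0.124], [0.098, 0.995, 0.014], [0.125, 0.002, -0.992]]
force: [-5.2, -1.2, 2.3]
width: 0.146
grip_force: 30.0
```

carry_out(
  commands=[0.055,0,0.135,0,-0.25,0,0.055,0,0.135,0,-0.25,0,0.055,0,0.135,0,-0.25,0,0.055,0,0.135,0,-0.25,0,0.055,0,0.135,0,-0.25,0,0.055,0,0.135,0,-0.25,0,0.055,0,0.135,0,-0.25,0,0.055,0,0.135,0,-0.25,0,0.055,0,0.135,0,-0.25,0,0.055,0,0.135,0,-0.25,0],
)

```text
clock: 21.6
tcp_pos: [0.4829, 0.016, 0.216]
eef_rot: [[-0.971, 0.099, 0.22], [0.097, 0.995, -0.02], [-0.221, 0.002, -0.975]]
force: [-12.4, -0.3, 3.5]
width: 0.149
grip_force: 30.0
```

```bash
python3 - <<'E'
from h import *
g=get_state();print(g["clock"],g["tcp_pos"],g["eef_rot"],g["force"],g["qpos"],g["width"])
im=get_image("scene"); im=get_image("top")
for c in("scene","top"):
  r=landmark_of(c,"cover_grip");print([(np.round(d["point"],4).tolist(),round(d["confidence"],2)) for d in r[:1]])
E
```

```text
21.6 [0.4829 0.016  0.216 ] [[-0.9705  0.0992  0.2196]
 [ 0.0972  0.9951 -0.02  ]
 [-0.2205  0.0019 -0.9754]] [-12.4052  -0.3442   3.4544] [ -2.0799   2.0502 106.5784  -0.8063  58.6511 -86.0312] 0.14851809529733223
[([0.482, 0.0134, 0.2173], 0.94)]
[([0.4823, 0.0191, 0.2163], 0.77)]
```

carry_out(
  commands=[0.065,0,0.135,0,-0.25,0,0.065,0,0.135,0,-0.25,0,0.06,0,0.135,0,-0.25,0,0.06,0,0.135,0,-0.25,0,0.06,0,0.135,0,-0.25,0,0.06,0,0.135,0,-0.25,0,0.06,0,0.135,0,-0.25,0],
)

```text
clock: 22.68
tcp_pos: [0.4802, 0.0163, 0.1753]
eef_rot: [[-0.887, 0.099, 0.451], [0.09, 0.995, -0.043], [-0.453, 0.002, -0.891]]
force: [6.3, -4.5, -2.0]
width: 0.151
grip_force: 30.0
```

```bash
python3 - <<'E'
from h import *
g=get_state();print(g["clock"],g["tcp_pos"],g["force"],g["qpos"],g["width"])
e=90-np.degrees(np.arctan2(g["eef_rot"][2][2]*-1,-(RC.T@np.array(g["eef_rot"]))[0,2]));print("b",90-e)
print("shut",fin(-30,132)[0])
E
```

```text
22.675 [0.4802 0.0163 0.1753] [ 6.2676 -4.4975 -1.96  ] [ -1.4629  -1.6802 119.3185  -3.1153  35.5157 -83.6235] 0.151401732150324
b 116.94209934073368
shut [0.4897 0.0147 0.1317]
```

carry_out(
  commands=[0.05,0,0.135,0,-0.25,0,0.05,0,0.135,0,-0.25,0,0.05,0,0.135,0,-0.25,0,0.05,0,0.135,0,-0.25,0,0.05,0,0.135,0,-0.25,0],
)

```text
clock: 23.3
tcp_pos: [0.4845, 0.0159, 0.1462]
eef_rot: [[-0.797, 0.1, 0.596], [0.081, 0.995, -0.058], [-0.599, 0.002, -0.801]]
force: [-3.9, -8.5, -1.6]
width: 0.154
grip_force: 30.0
```

carry_out(
  commands=[0.025,0,0.07,0,-0.12,0,0.025,0,0.07,0,-0.12,0,0.025,0,0.07,0,-0.12,0,0,0,0,0,0,0],
)

```text
clock: 23.8
tcp_pos: [0.4869, 0.0156, 0.1373]
eef_rot: [[-0.767, 0.1, 0.633], [0.078, 0.995, -0.062], [-0.637, 0.002, -0.771]]
force: [-6.1, -1.8, -3.5]
width: 0.15
grip_force: 30.0
```

carry_out(
  commands=[0.025,0,0.07,0,-0.12,0,0.025,0,0.05,0,-0.08,0,0,0,0,0,0,0],
)

```text
clock: 24.18
tcp_pos: [0.4885, 0.0154, 0.1323]
eef_rot: [[-0.749, 0.1, 0.655], [0.077, 0.995, -0.064], [-0.658, 0.002, -0.753]]
force: [-5.8, -2.1, -4.4]
width: 0.15
grip_force: 30.0
```

carry_out(
  commands=[0.01,0,0.05,0,-0.06,0,0,0,0,0,0,0],
)

```text
clock: 24.42
tcp_pos: [0.4893, 0.0154, 0.1304]
eef_rot: [[-0.744, 0.1, 0.66], [0.076, 0.995, -0.065], [-0.664, 0.002, -0.748]]
force: [-6.8, -1.4, -3.6]
width: 0.145
grip_force: 30.0
```

carry_out(
  commands=[0.01,0,0.05,0,-0.06,0,0,0,0,0,0,0],
)

```text
clock: 24.68
tcp_pos: [0.4903, 0.0153, 0.1291]
eef_rot: [[-0.738, 0.1, 0.667], [0.076, 0.995, -0.066], [-0.67, 0.002, -0.742]]
force: [-16.4, -1.5, 5.3]
width: 0.148
grip_force: 30.0
```

carry_out(
  commands=[0.01,0,0.04,0,-0.04,0,0,0,0,0,0,0],
)

```text
clock: 24.92
tcp_pos: [0.4916, 0.0151, 0.1286]
eef_rot: [[-0.733, 0.1, 0.673], [0.075, 0.995, -0.067], [-0.676, 0.002, -0.737]]
force: [-24.9, -1.4, 18.8]
width: 0.144
grip_force: 30.0
```

```bash
python3 - <<'E'
from h import *
g=get_state();print(g["clock"],g["force"],g["qpos"])
for c in("scene","top"):
  im=get_image(c)
  for n in("cover_grip","cover_hinge"):
    r=landmark_of(c,n);print([(np.round(d["point"],4).tolist(),round(d["confidence"],2)) for d in r[:1]])
print(fin(-30,132)[0])
E
```

```text
24.925 [-24.9327  -1.4294  18.7811] [ -0.8195   2.0317 129.9336 -30.2898   6.4786 -56.1612]
[([0.4878, 0.0105, 0.1318], 0.93)]
[([0.6452, -0.0016, 0.1862], 0.66)]
[([0.4862, 0.0183, 0.1288], 0.88)]
[([0.6421, -0.0027, 0.1859], 0.62)]
[0.4897 0.0147 0.1317]
```

The cover is resting on its stop posts (upward reaction force). Release and back away along the tool axis.

carry_out(
  commands=[0,0,-0.02,0,0,0,0,0,0,0,0,0,0,0,0,0,0,0,0,0,0,0,0,0],
  grip=-0.2,
)

```text
clock: 25.72
tcp_pos: [0.4919, 0.0155, 0.1291]
eef_rot: [[-0.732, 0.099, 0.674], [0.075, 0.995, -0.065], [-0.677, 0.003, -0.736]]
force: [0.9, 0.2, 0.5]
width: 0.4
grip_force: 0.0
```

carry_out(
  commands=[0,0,-0.2,0,0,0,0,0,-0.3,0,0,0,0,0,-0.4,0,0,0,0,0,-0.5,0,0,0,0,0,-0.5,0,0.1,0,-0.1,0,-0.5,0,0.3,0,-0.1,0,-0.5,0,0.3,0,-0.1,0,-0.5,0,0.3,0,-0.1,0,-0.5,0,0.3,0,0,0,0,0,0,0],
)

```text
clock: 26.98
tcp_pos: [0.4045, 0.024, 0.259]
eef_rot: [[-0.84, 0.099, 0.533], [0.085, 0.995, -0.051], [-0.535, 0.003, -0.845]]
force: [-0.4, 1.5, 0.1]
width: 0.397
grip_force: 0.0
```

```bash
python3 - <<'E'
from h import *
g=get_state();print(g["clock"],g["tcp_pos"],g["force"],g["qpos"])
t=get_image("top")
for n in("cover_grip","mug","tin","jar","tray","brush"):
    r=landmark_of("top",n);print(n,[(np.round(d["point"],4).tolist(),round(d["confidence"],2)) for d in r[:1]])
w=get_image("wrist")
for n in("cover_grip","lever_grip"):
    r=landmark_of("wrist",n);print(n,[(np.round(d["point"],4).tolist(),round(d["confidence"],2)) for d in r[:1]])
cv2.imwrite("pics/end.png",w)
E
```

```text
26.975 [0.4045 0.024  0.259 ] [-0.4272  1.4837  0.0747] [  0.0499 -21.7121 124.9233  -4.1857  44.6132 -82.0772]
cover_grip [([0.4887, 0.0197, 0.1285], 0.78)]
mug [([0.5418, 0.2701, -0.0016], 0.82)]
tin [([0.6014, -0.2319, 0.0025], 0.74)]
jar [([0.6759, 0.2775, -0.0001], 0.57)]
tray [([0.3207, -0.3594, 0.0031], 0.55)]
brush [([0.2898, 0.2525, -0.0011], 0.58)]
cover_grip [([0.4906, 0.0193, 0.1332], 0.74)]
lever_grip []
```

View pics/end.png

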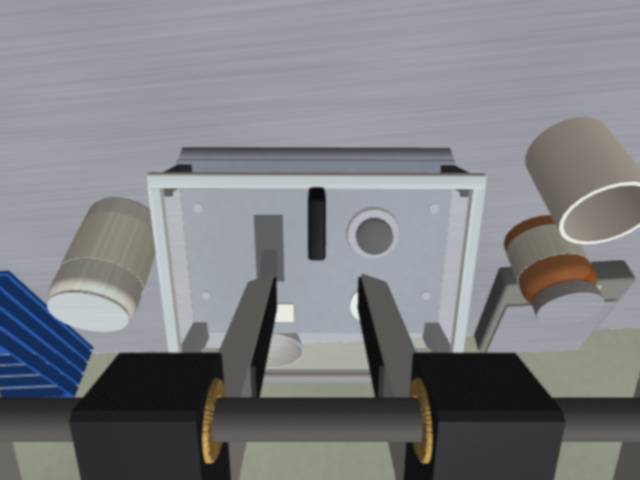

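The cover lies shut on its posts (fin at (317,222)). The lever is up beneath it (slot at (268,245), lever leaning back near (267,265)). The bystanders haven't moved and the robot is clear.

```bash
python3 -c "
from bench import *
print(close_job())"
```

```text
the job is handed in; nothing more can be done
None
```

Job handed in at about 27 s of 72: button pressed until the lever dropped, lever lifted back up to its stop, and cover lowered under grip onto its posts with the other things unmoved; the hand-in returned no verdict.

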